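Fit the draining plate into the lens tray

TASK

Fit the longer of the two slotted steel draining plates into the green lens tray: slip one end under the lip at the end of the tray, then lower the other end until the plate lies flat inside the tray on its ledges. Leave the shorter plate where it is.

Things in the scene. Friction and masses are not known exactly. Their poses are not given: they have to be found in the camera images.
- tray: Hard green lens tray, fixed, 198 (x) by 128 mm (y); origin: centre of underside, z up. Inside 186 by 116 mm, walls 6 mm. Ledges along both long sides, 24 mm wide, tops at z = 12 mm, carry the plate. The -x end (roughly towards the robot) is 41 mm high and has a full-width lip overhanging the inside from x = -93 to -67 mm, underside z = 36, top z = 41 mm. Other walls 32 mm high, no lip.
- plate: Longer slotted steel plate, loose, flat on the shelf, 170 (x) by 100 (y) by 5 mm, 0.12 to 0.25 kg; origin: centre of underside, z up. Upright tab in its middle to hold it by: 12 mm thick (x), 40 mm wide (y), z = 5 to 60 mm. Both ends alike; either may go under the lip. Longer than the 160 mm opening, so it goes in tilted; 16 mm of play each way once inside.
- short_plate: Shorter plate of the same make, loose, 110 (x) by 100 by 5 mm with the same tab; it belongs elsewhere. Origin: centre of its underside. The two plates lie one on each side of the tray, either way round.
- plate_end_a (a point): Middle of the -x end edge of the longer plate, at half its thickness.
- plate_end_b (a point): Middle of the +x end edge of the longer plate, at half its thickness.
Things that resemble listed ones, but are neither listed nor needed, are in the scene too. What is shaped like the plate but blue or pink is not meant. Of the things that look like the tray, the middle-sized one is meant.

How it is judged:
On the way:
1. one end of the longer plate is inside the tray under the lip while the plate is still tilted (angle between plate's own z axis and vertical above 0.08 rad and ((x of plate_end_a in the frame of tray between -0.096 and -0.07 m and z of plate_end_a in the frame of tray below 0.036 m) or (x of plate_end_b in the frame of tray between -0.096 and -0.07 m and z of plate_end_b in the frame of tray below 0.036 m)) and y of plate in the frame of tray between -0.02 and 0.02 m).
At the end, for the whole second after the job is handed in: The longer plate lies still and flat (within 0.06 rad) on the ledges inside the tray, one end under the lip: its origin within 12 mm of the tray's centre along and across and 7 to 17 mm above the tray's origin, its length along the tray's within 10 degrees. The shorter plate is where it was (x of plate in the frame of tray between -0.012 and 0.012 m and y of plate in the frame of tray between -0.012 and 0.012 m and z of plate in the frame of tray between 0.007 and 0.017 m and angle between plate's own z axis and vertical below 0.06 rad and angle between the x axis of plate and the x axis of tray, either way round below 0.17 rad and linear speed of plate below 0.02 m/s); the robot touches nothing.
It fails at once if the shorter plate is moved by more than 30 mm (distance of short_plate from where it was at the start of the episode above 0.03 m).
It also fails if it takes over 38 s, if anything falls off the work surface, if the arm or the gripper's body presses on something with over 40 N, if the wrist force passes 120 N, or if a joint passes its speed limit or range.

ROBOT

A 7-joint arm with a two-finger parallel gripper is mounted at the origin on the work surface. World frame = base frame: x ahead of the robot, y to its left, z up, the work surface at z = 0. Lengths are in m, angles in rad, forces in N, time in s.
With the tool pointing down it reaches from about 0.35 to 0.9 m from the base axis. Payload 8.1 kg.
Tool frame: the origin (TCP) lies at the centre of the arm's flange, where the gripper is bolted on; the fingertips stand 178 mm ahead of it and the grasp point (between the pads) lies 159 mm ahead of it; x points along the fingers, z is the direction in which the jaws open and shut, and the axes are right-handed (so a half turn about x gives the same grasp; the last joint's range is limited). The gripper opens to 92 mm and grips with 3 to 60 N. Pads are 19 mm wide; open, the fingers measure 130 mm over their backs; the gripper's body (75 mm by 190 mm) begins 47 mm behind the grasp point.
Start: joints at [1.062, 0.434, 0.025, 1.573, -0.012, 1.134, -0.075], TCP at [0.247, -0.574, 0.405] pointing down, gripper open.
Joint ranges: [-2.62, 2.62], [-0.44, 2.09], [-1.27, 1.32], [0.08, 2.57], [-1.32, 4.46], [0.12, 2], [-2.74, 2.74]. Speed limits (rad/s): [2.22, 2.22, 3.01, 3.01, 3.14, 3.14, 3.14].

INTERFACE

Orientations are given as a rotation vector (axis times angle).
In Python, from cell import arm, get_image, search_frame, pinpoint gives the robot as it stands.
- The arm moves only by the tool arm_command, never from a script. Its argument "motion" is a list of rows, each a list of 7 numbers: the finger opening in mm, from 0 to 91.8, then the shift along the tool's x, y, z in mm, then the turn, a rotation vector about the tool's x, y, z in degrees. In form: [[fingers, x, y, z, ax, ay, az], ...]. A call has 1 to 5 rows; each row shifts and turns the commanded pose from where the row before left it, along the tool's axes as they then stand; what a row does not reach is not made up. A row lasts 1/8 s, in which the tool goes at most 62.5 mm and 10.7 degrees, less where a joint would pass 70% of its speed; a pose out of reach is approached as far as the arm can. A call with a gripper value outside its range is refused whole. The fingers move at their own pace and stop on an object; "newtons" is the grip in N (left out, the last holds). Time passes only in rows, so rows that do not move let the fingers close. It gives the time, the measured TCP pose, the force and the opening at its end, in the units of the state.
- arm.observe(): the state, without advancing time (a new reading comes with each control period).
- get_image(name): name is "side" or "top" or "wrist"; returns a dict with "frame" (384x512x3 uint8, red, green, blue), "range_z" (384x512 float32, m along the optical axis (not along the pixel's ray), 0 where there is no reading), "K" (3x3 intrinsics, pixels), "distortion" ([k1, k2, p1, p2, k3] as OpenCV has them; the pictures are not rectified), "origin" and "rotation" of the camera in the world; the wrist camera has in their place "tool_from_camera" (4x4, takes a point from camera to tool coordinates, whose origin is the TCP and whose axes are the tool frame's). Camera axes: x right, y down, z forward; pixel columns grow to the right and rows downward; lengths in m; the calibration is good to about 2 mm. A picture is of the moment at which its call begins: read the wrist's pose just before it.
- arm.sign_off(): hands the job in, once; it reports no verdict.
Trained networks look in the newest picture that a camera, given by its name, has taken for a name from the list of things; names that differ only in an ending like _2 or _b are one class to them, and where a whole thing is asked for, a point or a joint stands for the part that bears it (a point fixed in the world has none). Each returns a list of dicts, best first, with "p" (0 to 1); they miss things now and then, are a little off and sometimes report something else, mostly with a low value. They report only what shows in the picture. A call takes as long as a camera call. They do not tell look-alikes from the thing itself.
- search_frame(camera, target): "point" ([x, y, z] in m, in world coordinates, good to about 4 mm: the middle of the surface that is visible of it).
- pinpoint(camera, target): "point" ([x, y, z] in m, in world coordinates, good to about 4 mm: a listed point, or the origin of a listed thing).
The state is a dict: "clock": time; "joints": joint angles; "dq": joint speeds; "joint_efforts": joint torques, N m; "position": TCP position; "ee_rot": TCP orientation; "force": force on the tool from outside, world axes, zero at the start; "ft_torque": the same for the moment, N m; "width": opening from 0.0 (shut) to 1.0 (fully open).
Only numpy, scipy, OpenCV 4.12 (cv2) and the standard library are available. Lean on these libraries where they do the work, as an engineer would, in place of code of your own. Each camera call takes 0.05 s, during which the arm holds its last target. There are 200 camera calls.

## Working session

There is one attempt and no reset: what is moved stays moved. The work goes in short steps, Python scripts to look and compute and a tool call to move; the robot and the scene stay as the last step left them, time stands still between calls to the robot, and variables do not carry over. Pictures are saved under pics/ and viewed, about 8 in all and at most 12, crops included, and the job is handed in when it is done.

Besides the shell and the picture viewer there is one more tool, called after ">>>" by a JSON object that holds its "method" and its "body", one argument or row to a line. arm_command: Moves the arm, as the interface text tells. Its arguments: {"type":"object","properties":{"motion":{"type":"array"},"newtons":{"type":"number"}},"required":["motion"]}

```bash
mkdir -p pics; ls
python3 - <<'E'
from cell import arm,get_image,search_frame,pinpoint
import cv2,numpy as np
s=arm.observe();print(s['clock'],s['position'],s['ee_rot'],s['width'])
for c in ('top','side'):
    d=get_image(c);np.savez('pics/%s0.npz'%c,**d)
    im=d['frame'][:,:,::-1].copy();cv2.imwrite('pics/%s0.png'%c,im)
    print(c,d['K'].tolist(),d['distortion'],d['origin'],d['rotation'].tolist() if hasattr(d['rotation'],'tolist') else d['rotation'])
    for t in ('tray','plate','short_plate'):
        print(t,[(np.round(r['point'],3).tolist(),round(r['p'],2)) for r in pinpoint(c,t)])
a=cv2.imread('pics/top0.png');b=cv2.imread('pics/side0.png')
cv2.imwrite('pics/top0b.png',cv2.resize(a,(800,600)))
E
```

```text
pics
0.0 [ 0.24660707 -0.57402381  0.40392936] [ 0.90613783  1.37572856 -0.90489515] 1.0026525720460386
top [[441.591269482277, 0.0, 252.08159276973745], [0.0, 441.591269482277, 193.32436278730358], [0.0, 0.0, 1.0]] [-0.02924182  0.          0.          0.          0.        ] [0.17838706 0.04415155 1.15898497] [-2.1025840761036387, 2.1109123451375043, -0.2223520317404356]
tray [([0.564, 0.042, 0.001], 0.91), ([0.341, 0.116, 0.002], 0.87), ([0.264, -0.346, -0.001], 0.77)]
plate [([0.457, 0.464, -0.002], 0.87), ([0.457, 0.289, 0.004], 0.63), ([0.246, 0.373, -0.004], 0.62)]
short_plate [([0.529, -0.3, 0.004], 0.96), ([0.375, 0.286, 0.002], 0.38)]
side [[364.25234225859475, 0.0, 260.29825821650473], [0.0, 364.25234225859475, 189.16096044644303], [0.0, 0.0, 1.0]] [-0.07891465  0.          0.          0.          0.        ] [-0.01853832  0.50753027  0.77815672] [-1.0632811719016397, 2.5236966289844776, -0.9159217377659136]
tray [([0.34, 0.112, 0.002], 0.91), ([0.566, 0.039, 0.0], 0.9), ([0.269, -0.345, 0.001], 0.55), ([0.464, 0.289, 0.004], 0.49)]
plate [([0.462, 0.288, 0.001], 0.84), ([0.451, 0.467, 0.006], 0.79), ([0.248, 0.374, -0.001], 0.66)]
short_plate [([0.53, -0.301, 0.005], 0.65)]
```

View pics/top0b.png

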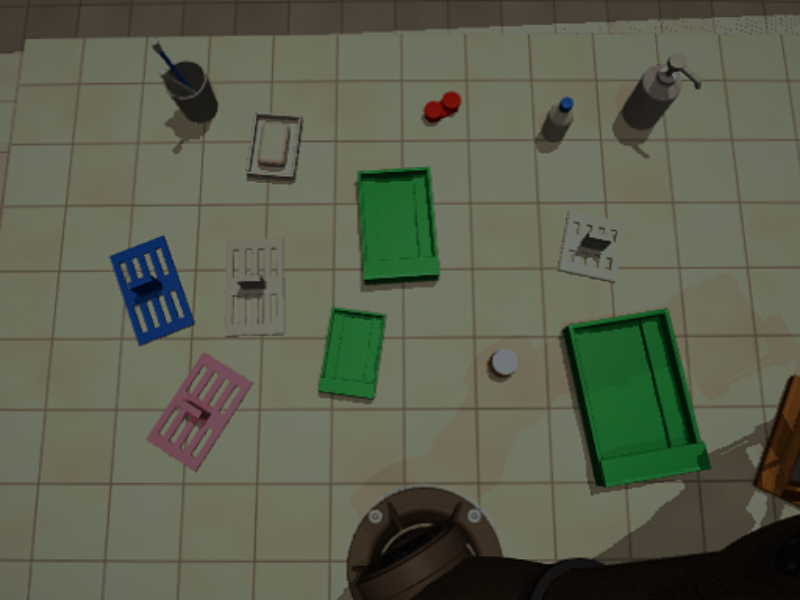

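View pics/side0.png

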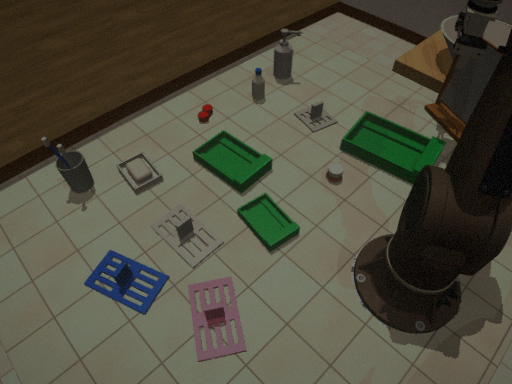

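Trays in the top view (800x600): the middle one is at (398,225), the small one at (352,353), the large one at (637,397). The grey long plate is at (255,287), and the short one at (590,247), on the other side. Next I'll measure the tray and plate.

```bash
cat > h.py <<'E'
import numpy as np,cv2
from scipy.spatial.transform import Rotation as R
def cloud(d,T=None):
    h,w=d['range_z'].shape
    u,v=np.meshgrid(np.arange(w),np.arange(h))
    n=cv2.undistortPoints(np.stack([u,v],-1).reshape(-1,1,2).astype(float),d['K'],np.array(d['distortion'],float)).reshape(h,w,2)
    z=d['range_z'][...,None]
    p=np.concatenate([n*z,z],-1)
    if T is None:
        r=np.asarray(d['rotation']); M=R.from_rotvec(r).as_matrix() if r.shape==(3,) else r
        return p@M.T+np.asarray(d['origin'])
    return p@T[:3,:3].T+T[:3,3]
def toolT(s):
    T=np.eye(4);T[:3,:3]=R.from_rotvec(s['ee_rot']).as_matrix();T[:3,3]=s['position'];return T
E
python3 - <<'E'
from h import *
for c in ('top','side'):
    d=dict(np.load('pics/%s0.npz'%c));P=cloud(d);f=d['frame'].astype(int)
    g=(f[...,1]>1.6*f[...,0])&(f[...,1]>1.6*f[...,2])&(P[...,2]>0)
    near=lambda x,y,r:np.hypot(P[...,0]-x,P[...,1]-y)<r
    for x,y in ((.564,.042),(.341,.116)):
        m=g&near(x,y,.15 if x>.5 else .1)
        for z0,z1 in ((.022,.06),(.036,.05),(-.01,.06)):
            q=P[m&(P[...,2]>z0)&(P[...,2]<z1)]
            if len(q)>10: print(c,z0,len(q),[np.round(a,4) for a in cv2.minAreaRect(q[:,:2].astype(np.float32))],np.round(np.percentile(q[:,2],[5,50,95]),4))
    for x,y in ((.46,.289),(.53,-.3)):
        m=near(x,y,.12)
        q=P[m&(P[...,2]>.02)&(P[...,2]<.08)];print(c,'tab',len(q),q.mean(0),np.percentile(q[:,2],[5,50,95]),cv2.minAreaRect(q[q[:,2]>.05][:,:2].astype(np.float32)))
    z=P[near(.46,.2,.03)][:,2];print('table z',z.mean(),z.std())
d=dict(np.load('pics/top0.npz'))
f=d['frame'][:,:,::-1]
cr=cv2.convertScaleAbs(f[140:230,130:200],alpha=1.6);cv2.imwrite('pics/platecrop.png',cv2.resize(cr,None,fx=6.6,fy=6.6,interpolation=cv2.INTER_CUBIC))
E
```

```text
top 0.022 1025 [array([0.5636, 0.0421]), array([0.2005, 0.1262]), np.float64(3.8994)] [0.0257 0.0391 0.0446]
top 0.036 599 [array([0.5608, 0.0423]), array([0.195 , 0.1262]), np.float64(4.1909)] [0.0373 0.0417 0.0451]
top -0.01 3389 [array([0.5696, 0.0433]), array([0.2128, 0.1285]), np.float64(3.5905)] [0.0035 0.0123 0.0429]
top 0.022 480 [array([0.341 , 0.1177]), array([0.0912, 0.1421]), np.float64(81.8989)] [0.023  0.0289 0.0333]
top -0.01 1902 [array([0.3414, 0.1194]), array([0.0947, 0.1424]), np.float64(81.8338)] [0.0021 0.0087 0.0314]
top tab 141 [0.45695287 0.28684549 0.05011443] [0.02321412 0.05798944 0.06350316] ((0.4583829343318939, 0.2880072295665741), (0.040575187653303146, 0.011913326568901539), 89.95660400390625)
top tab 159 [ 0.52645771 -0.2938559   0.04893553] [0.02287376 0.05421869 0.0639913 ] ((0.5293915271759033, -0.2953503727912903), (0.03870688006281853, 0.014294907450675964), 78.18756866455078)
table z 0.0011370280926977726 0.0021923272634661217
side 0.022 881 [array([0.5634, 0.0407]), array([0.2006, 0.1305]), np.float64(3.588)] [0.0237 0.0338 0.0421]
side 0.036 4
[... 166 characters left out ...]
.float64(3.6784)] [0.0033 0.0126 0.0411]
side 0.022 443 [array([0.341 , 0.1178]), array([0.092 , 0.1434]), np.float64(82.0894)] [0.0223 0.028  0.0309]
side -0.01 1782 [array([0.3482, 0.1162]), array([0.0932, 0.1584]), np.float64(82.0894)] [0.0016 0.0083 0.0295]
side tab 219 [0.45714856 0.28940902 0.04566648] [0.02295761 0.04835294 0.06068259] ((0.4603855013847351, 0.2878521680831909), (0.014344104565680027, 0.039084598422050476), 1.5495259761810303)
side tab 130 [ 0.52721302 -0.29464639  0.04493702] [0.02426414 0.04534119 0.0618754 ] ((0.5296283960342407, -0.29730284214019775), (0.04007284343242645, 0.014122880063951015), 75.03951263427734)
table z -0.0005501236317540084 0.001369739756660886
```

View pics/platecrop.png

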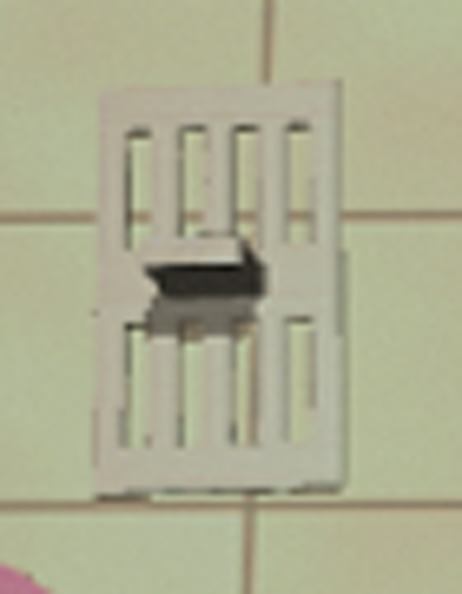

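```bash
cat >> h.py <<'E'
from scipy.linalg import logm,expm
def target(g,yaw,tilt=0,flip=1,off=.159):
    # g: grasp point; tool x down, tool z along flip*(plate x); tilt>0 raises the far end
    B=R.from_euler('z',yaw)*R.from_euler('y',-tilt)
    M=B.as_matrix()
    x=-M[:,2];z=flip*M[:,0];y=np.cross(z,x)
    T=np.eye(4);T[:3,:3]=np.c_[x,y,z];T[:3,3]=np.asarray(g)-off*x;return T
def rows(T0,T1,n):
    D=expm(np.real(logm(np.linalg.inv(T0)@T1))/n)
    print(n,'rows of',np.round(D[:3,3]*1000,1),np.round(R.from_matrix(D[:3,:3]).as_rotvec(degrees=True),2))
E
python3 - <<'E'
from h import *
from cell import arm
s=arm.observe();T=toolT(s);print(np.round(T,3))
d=dict(np.load('pics/top0.npz'));r=np.asarray(d['rotation']);M=R.from_rotvec(r).as_matrix() if r.shape==(3,) else r
px=np.array([[103,90],[340,80],[343,487],[97,497]])/6.6+[130,140]-.5
n=cv2.undistortPoints(px.reshape(-1,1,2),d['K'],d['distortion']).reshape(-1,2)
ray=np.c_[n,np.ones(4)]@M.T;o=d['origin']
w=o+ray*((.005-o[2])/ray[:,2])[:,None];print(np.round(w,4),w.mean(0))
for i,j in((3,0),(2,1)):
    e=w[j]-w[i];print(np.hypot(*e[:2]),np.degrees(np.arctan2(e[1],e[0])))
for f in (1,-1):
  rows(T,target([.459,.288,.16],np.radians(1),0,f),1)
E
```

```text
[[-0.     0.919  0.395  0.247]
 [ 0.     0.395 -0.919 -0.574]
 [-1.    -0.    -0.     0.405]
 [ 0.     0.     0.     1.   ]]
[[0.5431 0.3405 0.005 ]
 [0.5469 0.2421 0.005 ]
 [0.3759 0.2356 0.005 ]
 [0.3722 0.3346 0.005 ]] [0.45952424 0.28817682 0.005     ]
0.17100996256280546 1.959652571631592
0.1710655826265451 2.177761279117984
1 rows of [  85.7  535.4 -708.5] [-6.776e+01 -1.000e-02 -0.000e+00]
1 rows of [  85.7  535.4 -708.5] [ 1.1224e+02 -1.0000e-02  1.0000e-02]
```

Run:
```python
from h import *
from cell import arm
T=toolT(arm.observe())
rows(T,target([.4595,.288,.16],np.radians(2)),20)
```

```text
20 rows of [  4.3  44.3 -16.3] [-3.44 -0.   -0.  ]
```

>>> {"method": "arm_command", "body": {
  "motion": [
    [60, 4.3, 44.3, -16.3, -3.44, 0, 0],
    [60, 4.3, 44.3, -16.3, -3.44, 0, 0],
    [60, 4.3, 44.3, -16.3, -3.44, 0, 0],
    [60, 4.3, 44.3, -16.3, -3.44, 0, 0],
    [60, 4.3, 44.3, -16.3, -3.44, 0, 0]
  ],
  "newtons": 40
}}

```text
clock: 1.02
position: [0.3977, -0.3919, 0.3832]
ee_rot: [0.674, 1.463, -0.674]
force: [1.3, -0.8, 0.1]
width: 0.652
```

>>> {"method": "arm_command", "body": {
  "motion": [
    [60, 4.3, 44.3, -16.3, -3.44, 0, 0],
    [60, 4.3, 44.3, -16.3, -3.44, 0, 0],
    [60, 4.3, 44.3, -16.3, -3.44, 0, 0],
    [60, 4.3, 44.3, -16.3, -3.44, 0, 0],
    [60, 4.3, 44.3, -16.3, -3.44, 0, 0]
  ]
}}

```text
clock: 1.65
position: [0.4872, -0.1746, 0.3618]
ee_rot: [0.441, 1.525, -0.441]
force: [0.6, -0.6, -1.1]
width: 0.657
```

>>> {"method": "arm_command", "body": {
  "motion": [
    [60, 4.3, 44.3, -16.3, -3.44, 0, 0],
    [60, 4.3, 44.3, -16.3, -3.44, 0, 0],
    [60, 4.3, 44.3, -16.3, -3.44, 0, 0],
    [60, 4.3, 44.3, -16.3, -3.44, 0, 0],
    [60, 4.3, 44.3, -16.3, -3.44, 0, 0]
  ]
}}

```text
clock: 2.28
position: [0.5084, 0.0597, 0.3403]
ee_rot: [0.206, 1.56, -0.206]
force: [0.4, -0.4, -0.3]
width: 0.652
```

>>> {"method": "arm_command", "body": {
  "motion": [
    [60, 4.3, 44.3, -16.3, -3.44, 0, 0],
    [60, 4.3, 44.3, -16.3, -3.44, 0, 0],
    [60, 4.3, 44.3, -16.3, -3.44, 0, 0],
    [60, 4.3, 44.3, -16.3, -3.44, 0, 0],
    [60, 4.3, 44.3, -16.3, -3.44, 0, 0]
  ]
}}

```text
clock: 2.9
position: [0.4595, 0.2897, 0.3187]
ee_rot: [-0.029, 1.57, 0.029]
force: [0.1, 0.2, -0.6]
width: 0.652
```

>>> {"method": "arm_command", "body": {
  "motion": [
    [60, 0, 0, 0, 0, 0, 0],
    [60, 0, 0, 0, 0, 0, 0]
  ]
}}

```text
clock: 3.15
position: [0.46, 0.2878, 0.3186]
ee_rot: [-0.028, 1.571, 0.027]
force: [-0.9, -1.2, 0.5]
width: 0.655
```

Run:
```python
from h import *
from cell import arm,get_image
s=arm.observe();T=toolT(s);print(s['clock'],np.round(T,3).tolist(),s['width'])
rows(T,target([.4595,.288,.16],np.radians(2)),1)
d=get_image('wrist');W=cloud(d,T@np.asarray(d['tool_from_camera']))
cv2.imwrite('pics/w1.png',d['frame'][:,:,::-1])
np.savez('pics/w1.npz',T=T,**d)
m=(np.hypot(W[...,0]-.46,W[...,1]-.288)<.06)&(W[...,2]>.02)&(W[...,2]<.075)
q=W[m];print(len(q),q.mean(0),np.percentile(q[:,2],[5,50,95]))
t=q[q[:,2]>.054]
if len(t)>9: print(len(t),cv2.minAreaRect(t[:,:2].astype(np.float32)))
```

```text
3.15 [[0.0, -0.035, 0.999, 0.46], [-0.001, 0.999, 0.035, 0.288], [-1.0, -0.001, 0.0, 0.319], [0.0, 0.0, 0.0, 1.0]] 0.6545224796661119
1 rows of [-0.4  0.2 -0.5] [0.02 0.   0.05]
811 [0.46024193 0.2928182  0.05564426] [0.03124087 0.05887755 0.05999662]
686 ((0.4605990946292877, 0.28880372643470764), (0.011363618075847626, 0.03995225206017494), 1.7106409072875977)
```

View pics/w1.png

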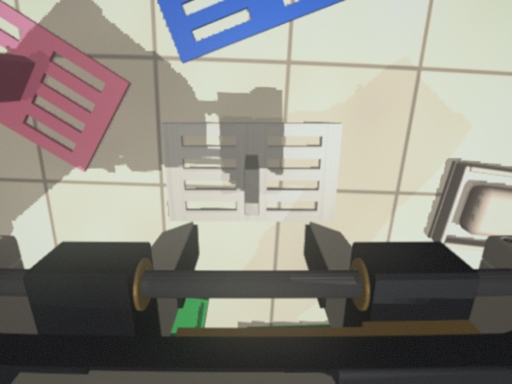

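The tab (wrist view, pixels (252,183)) lies centred between the fingers and parallel to the pads. Its position agrees with my estimate to about 1 mm. I'll descend, grip and lift.

>>> {"method": "arm_command", "body": {
  "motion": [
    [60, 40, 1, 0.5, 0, 0, 0],
    [60, 40, 0, 0, 0, 0, 0],
    [60, 25, 0, 0, 0, 0, 0],
    [60, 12.5, 0, 0, 0, 0, 0],
    [60, 0, 0, 0, 0, 0, 0]
  ]
}}

```text
clock: 3.82
position: [0.4606, 0.2886, 0.201]
ee_rot: [-0.028, 1.571, 0.026]
force: [0.4, -0.3, 1.5]
width: 0.651
```

>>> {"method": "arm_command", "body": {
  "motion": [
    [0, 0, 0, 0, 0, 0, 0],
    [0, 0, 0, 0, 0, 0, 0],
    [0, 0, 0, 0, 0, 0, 0],
    [0, 0, 0, 0, 0, 0, 0],
    [0, 0, 0, 0, 0, 0, 0]
  ],
  "newtons": 45
}}

```text
clock: 4.45
position: [0.4602, 0.2893, 0.2013]
ee_rot: [-0.028, 1.57, 0.028]
force: [0.2, 0.7, -0.0]
width: 0.16
```

>>> {"method": "arm_command", "body": {
  "motion": [
    [0, -20, 0, 0, 0, 0, 0],
    [0, -40, 0, 0, 0, 0, 0],
    [0, -40, 0, 0, 0, 0, 0],
    [0, -20, 0, 0, 0, 0, 0],
    [0, 0, 0, 0, 0, 0, 0]
  ]
}}

```text
clock: 5.08
position: [0.4604, 0.2896, 0.3224]
ee_rot: [-0.027, 1.568, 0.029]
force: [0.4, -0.6, -2.1]
width: 0.131
```

Run:
```python
from h import *
from cell import arm,get_image
s=arm.observe();T=toolT(s);print(s['clock'],np.round(T[:3,3],4),s['width'],s['force'])
d=get_image('wrist');W=cloud(d,T@np.asarray(d['tool_from_camera']))
cv2.imwrite('pics/w2.png',d['frame'][:,:,::-1])
# plate plane relative to tool
f=d['frame'].astype(int);Q=cloud(d,np.asarray(d['tool_from_camera']))
m=(abs(Q[...,0]-.196)<.012)&(abs(Q[...,2])<.09)&(abs(Q[...,1])<.06)&(abs(Q[...,2])>.012)
q=Q[m];A=np.c_[q[:,1:],np.ones(len(q))];c=np.linalg.lstsq(A,q[:,0],rcond=None)[0];print(len(q),'depth',c[2],'slopes y,z',c[:2],q.min(0),q.max(0))
# candidate targets. tray
ty=np.radians(3.7);tc=np.array([.5635,.0415,0])
```

```text
5.075 [0.4604 0.2896 0.3224] 0.13061538919896612 [ 0.44418073 -0.59936337 -2.11480353]
17350 depth 0.1999594898773861 slopes y,z [-0.00205391 -0.0006226 ] [ 0.19726453 -0.02592655 -0.08575869] [0.20605949 0.05001571 0.08561619]
```

View pics/w2.png

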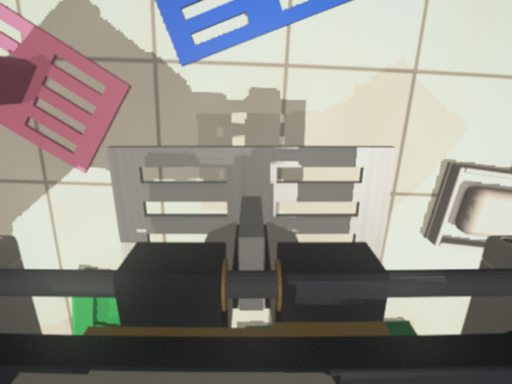

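The plate is gripped level and centred (wrist view, pixels (250,190)). It hangs about 3 mm lower in the grip than planned. Next I'll work out the insertion path.

```bash
cat > plan.py <<'E'
from h import *
ty=np.radians(3.7);tc=np.array([.5635,.0415,0.]);OFF=.2045
def pl(xa,za,th):
    t=np.radians(th);p=np.array([xa+85*np.cos(t),0,za+85*np.sin(t)])/1000
    return target(tc+R.from_euler('z',ty).apply(p),ty,t,1,OFF)
A=pl(-50,80,15);B=pl(-50,18,15);C=pl(-85,18,15);C2=pl(-85,14,15)
F=[pl(-85,14+0*k,th) for k,th in enumerate((12,9,6,3,0))]
E
python3 - <<'E'
from plan import *
from cell import arm
T=toolT(arm.observe())
print(A[:3,3]);rows(T,A,8);rows(A,B,3);rows(B,C,3);rows(C,C2,1)
p=C2
for f in F: rows(p,f,1);p=f
E
```

```text
[0.54271861 0.04015613 0.29953145]
8 rows of [  3.7 -31.6   8.5] [-0.21 -1.87  0.03]
3 rows of [20.  -0.  -5.3] [0. 0. 0.]
3 rows of [ -3.   -0.  -11.3] [0. 0. 0.]
1 rows of [ 3.9  0.  -1. ] [0. 0. 0.]
1 rows of [ 4.7  0.  10.6] [0. 3. 0.]
1 rows of [ 4.7 -0.  10.6] [0. 3. 0.]
1 rows of [ 4.7  0.  10.6] [-0.  3.  0.]
1 rows of [ 4.7  0.  10.6] [ 0.  3. -0.]
1 rows of [ 4.7  0.  10.6] [ 0.  3. -0.]
```

>>> {"method": "arm_command", "body": {
  "motion": [
    [0, 3.7, -31.6, 8.5, -0.21, -1.87, 0],
    [0, 3.7, -31.6, 8.5, -0.21, -1.87, 0],
    [0, 3.7, -31.6, 8.5, -0.21, -1.87, 0],
    [0, 3.7, -31.6, 8.5, -0.21, -1.87, 0]
  ]
}}

```text
clock: 5.62
position: [0.4997, 0.1631, 0.3063]
ee_rot: [-0.038, 1.442, 0.04]
force: [0.4, -0.1, -1.5]
width: 0.13
```

>>> {"method": "arm_command", "body": {
  "motion": [
    [0, 3.7, -31.6, 8.5, -0.21, -1.87, 0],
    [0, 3.7, -31.6, 8.5, -0.21, -1.87, 0],
    [0, 3.7, -31.6, 8.5, -0.21, -1.87, 0],
    [0, 3.7, -31.6, 8.5, -0.21, -1.87, 0],
    [0, 0, 0, 0, 0, 0, 0]
  ]
}}

```text
clock: 6.25
position: [0.5429, 0.037, 0.2978]
ee_rot: [-0.044, 1.312, 0.048]
force: [-0.9, 0.6, -1.8]
width: 0.131
```

Run:
```python
from plan import *
from cell import arm,get_image
s=arm.observe();T=toolT(s);print(s['clock'],np.round(T[:3,3],4),s['width'],np.round(s['force'],1));rows(T,A,1);rows(T,B,3)
d=get_image('side')
P=cloud(d)
# plate points in tray frame
q=(P-tc)@R.from_euler('z',ty).as_matrix()
f=d['frame'].astype(int);grey=abs(f[...,1]-f[...,0])<.25*f[...,0]+6
m=grey&(abs(q[...,1])<.06)&(q[...,0]>-.06)&(q[...,0]<.13)&(q[...,2]>.06)&(q[...,2]<.15)
k=q[m];print(len(k))
# residual to expected top surface
th=np.radians(15);r=k[:,2]-(.08+(k[:,0]+.05)*np.tan(th)+.005/np.cos(th))
g=abs(r)<.012;print(g.sum(),np.median(r[g]),k[g].min(0),k[g].max(0))
cv2.imwrite('pics/s2.png',cv2.resize(cv2.convertScaleAbs(d['frame'][80:280,150:450,::-1],alpha=1.5),(780,520)))
```

```text
6.25 [0.5429 0.037  0.2978] 0.13076961098132406 [-0.9  0.6 -1.8]
1 rows of [-1.6  3.1  0.5] [-0.17 -0.22  0.34]
3 rows of [19.4  1.1 -5.1] [-0.06 -0.07  0.11]
1238
1141 -0.0012924377499684836 [-0.05433874 -0.05706669  0.08016478] [0.11511148 0.04640678 0.1295364 ]
```

View pics/s2.png

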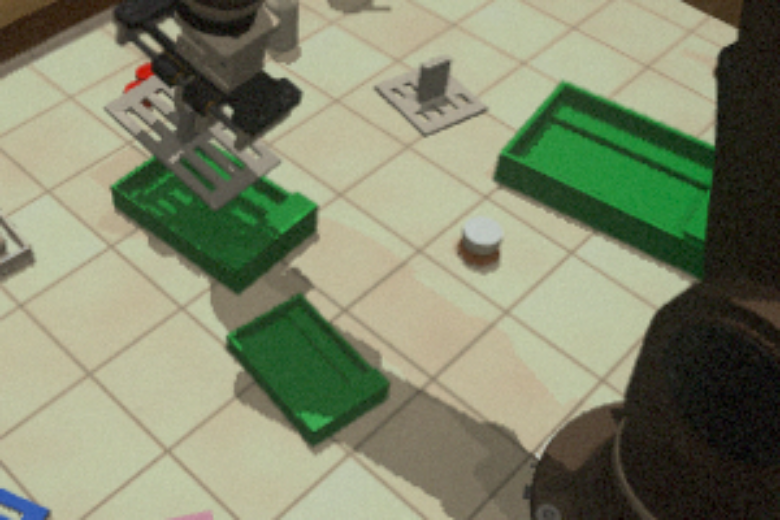

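The plate is tilted over the tray with its low end (about (215,205) in the crop) clear of the lip, and its depth fits the plan within 1.5 mm. I'll lower it, slide it under the lip, then check.

>>> {"method": "arm_command", "body": {
  "motion": [
    [0, 19.4, 1.2, -5.1, -0.06, -0.07, 0.1],
    [0, 19.4, 1.2, -5.1, -0.06, -0.07, 0.1],
    [0, 19.4, 1.2, -5.1, -0.06, -0.07, 0.1],
    [0, 0, 0, 0, 0, 0, 0]
  ]
}}

```text
clock: 6.8
position: [0.542, 0.0449, 0.2378]
ee_rot: [-0.046, 1.31, 0.061]
force: [-0.2, 0.5, -1.2]
width: 0.131
```

Run:
```python
from plan import *
from cell import arm
s=arm.observe();T=toolT(s);print(s['clock'],np.round(T[:3,3]-B[:3,3],4),s['width'],np.round(s['force'],1));rows(T,B,1);rows(T,C,3)
```

```text
6.8 [-0.0008  0.0047  0.0003] 0.1313234072917957 [-0.2  0.5 -1.2]
1 rows of [ 0.4 -4.8  0.3] [ 0.36 -0.09 -0.13]
3 rows of [ -2.9  -1.5 -11.2] [ 0.12 -0.03 -0.04]
```

>>> {"method": "arm_command", "body": {
  "motion": [
    [0, -2.9, -1.4, -11.2, 0.12, -0.03, -0.04],
    [0, -2.9, -1.4, -11.2, 0.12, -0.03, -0.04],
    [0, -2.9, -1.4, -11.2, 0.12, -0.03, -0.04],
    [0, 0, 0, 0, 0, 0, 0],
    [0, 0, 0, 0, 0, 0, 0]
  ]
}}

```text
clock: 7.42
position: [0.5091, 0.0372, 0.2397]
ee_rot: [-0.041, 1.303, 0.053]
force: [1.1, 0.5, -1.4]
width: 0.128
```

Run:
```python
from plan import *
from cell import arm,get_image
s=arm.observe();T=toolT(s);print(s['clock'],np.round(T[:3,3]-C[:3,3],4),s['width'],np.round(s['force'],1));rows(T,C2,1);
d=get_image('side')
cv2.imwrite('pics/s3.png',cv2.resize(cv2.convertScaleAbs(d['frame'][100:220,170:320,::-1],alpha=1.5),(750,600)))
```

```text
7.425 [ 0.0013 -0.0007  0.0021] 0.1280590175753084 [ 1.1  0.5 -1.4]
1 rows of [ 5.6  0.8 -2.9] [-0.12  0.31  0.03]
```

View pics/s3.png

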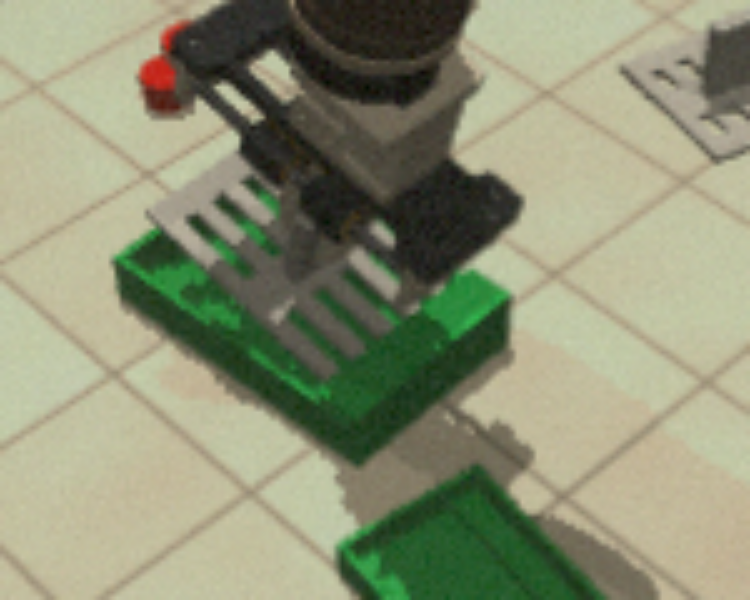

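The low end is under the lip at about (370,370), with the plate still tilted and hardly any contact force. I'll flatten it now.

>>> {"method": "arm_command", "body": {
  "motion": [
    [0, 5, 0.8, -2.5, 0, 0, 0],
    [0, 4.7, 0, 10.6, 0, 3, 0],
    [0, 4.7, 0, 10.6, 0, 3, 0],
    [0, 4.7, 0, 10.6, 0, 3, 0],
    [0, 0, 0, 0, 0, 0, 0]
  ]
}}

```text
clock: 8.1
position: [0.5425, 0.0401, 0.2261]
ee_rot: [-0.045, 1.461, 0.051]
force: [0.2, -0.3, -0.3]
width: 0.129
```

Run:
```python
from plan import *
from cell import arm
s=arm.observe();T=toolT(s);print(s['clock'],np.round(T[:3,3]-F[2][:3,3],4),s['width'],np.round(s['force'],1));rows(T,F[4],2);rows(T,F[4],1)
```

```text
8.1 [ 0.0008 -0.     -0.0002] 0.12924953658959937 [ 0.2 -0.3 -0.3]
2 rows of [ 4.6  0.1 10.2] [-0.08  3.13 -0.01]
1 rows of [ 9.8  0.1 20.1] [-0.17  6.27 -0.03]
```

>>> {"method": "arm_command", "body": {
  "motion": [
    [0, 4.6, 0, 10.2, -0.08, 3.1, 0],
    [0, 4.6, 0, 10.2, -0.08, 3.1, 0],
    [0, 0, 0, 0, 0, 0, 0],
    [0, 1, 0, 0, 0, 0, 0],
    [0, 0, 0, 0, 0, 0, 0]
  ]
}}

```text
clock: 8.72
position: [0.562, 0.0414, 0.2183]
ee_rot: [-0.052, 1.569, 0.051]
force: [0.3, 0.1, -1.1]
width: 0.129
```

Run:
```python
from plan import *
from cell import arm
s=arm.observe();T=toolT(s);print(s['clock'],np.round(T[:3,3]-F[4][:3,3],4),s['width'],np.round(s['force'],1));rows(T,F[4],1)
```

```text
8.725 [-0.0015 -0.0001 -0.0002] 0.12872882164603544 [ 0.3  0.1 -1.1]
1 rows of [-0.2  0.   1.5] [0.06 0.09 0.03]
```

>>> {"method": "arm_command", "body": {
  "motion": [
    [0, 1, 0, 1, 0, 0, 0],
    [0, 0.8, 0, 0, 0, 0, 0],
    [0, 0, 0, 0, 0, 0, 0]
  ]
}}

```text
clock: 9.1
position: [0.5636, 0.0414, 0.2164]
ee_rot: [-0.051, 1.569, 0.051]
force: [0.2, 0.4, -0.5]
width: 0.13
```

>>> {"method": "arm_command", "body": {
  "motion": [
    [40, 0, 0, 0, 0, 0, 0],
    [40, 0, 0, 0, 0, 0, 0],
    [40, 0, 0, 0, 0, 0, 0],
    [40, 0, 0, 0, 0, 0, 0]
  ]
}}

```text
clock: 9.6
position: [0.5637, 0.0415, 0.2165]
ee_rot: [-0.051, 1.569, 0.051]
force: [0.1, -0.9, 0.5]
width: 0.431
```

>>> {"method": "arm_command", "body": {
  "motion": [
    [40, -20, 0, 0, 0, 0, 0],
    [40, -40, 0, 0, 0, 0, 0],
    [40, -50, 0, 0, 0, 0, 0],
    [40, -40, 0, 0, 0, 0, 0],
    [40, 0, 0, 0, 0, 0, 0]
  ]
}}

```text
clock: 10.22
position: [0.5644, 0.042, 0.3699]
ee_rot: [-0.051, 1.563, 0.051]
force: [0.4, -0.3, -1.1]
width: 0.439
```

Run:
```python
from plan import *
from cell import arm,get_image
s=arm.observe();T=toolT(s);print(s['clock'],s['width'],np.round(s['force'],1))
M=R.from_euler('z',ty).as_matrix()
for c in('wrist','side'):
    d=get_image(c);P=cloud(d,T@np.asarray(d['tool_from_camera'])) if c=='wrist' else cloud(d)
    q=(P-tc)@M
    f=d['frame'].astype(int);grey=abs(f[...,1]-f[...,0])<.25*f[...,0]+6
    m=grey&(abs(q[...,1])<.058)&(abs(q[...,0])<.093)&(q[...,2]>.008)&(q[...,2]<.03)
    k=q[m];A_=np.c_[k[:,:2],np.ones(len(k))];print(c,len(k),'plane',np.linalg.lstsq(A_,k[:,2],rcond=None)[0],k.min(0),k.max(0))
    t=q[(abs(q[...,1])<.04)&(abs(q[...,0])<.03)&(q[...,2]>.062)&(q[...,2]<.085)]
    if len(t)>9: print('tab',len(t),cv2.minAreaRect(t[:,:2].astype(np.float32)),np.percentile(t[:,2],[50,95]))
    cv2.imwrite('pics/f_%s.png'%c,d['frame'][:,:,::-1])
```

```text
10.225 0.43900902485715904 [ 0.4 -0.3 -1.1]
wrist 9079 plane [0.00224943 0.00157311 0.01601172] [-0.0716014  -0.05798018  0.00876001] [0.09297642 0.05005215 0.02959528]
tab 520 ((0.0002910015173256397, 0.00030008889734745026), (0.03966119885444641, 0.011193841695785522), 89.98310852050781) [0.07094905 0.07207829]
side 836 plane [-0.00182722  0.01205489  0.01654083] [-0.05081789 -0.05799186  0.00846985] [0.09299951 0.04929474 0.02941745]
tab 73 ((-0.000525222159922123, -0.0011196490377187729), (0.014976229518651962, 0.042435694485902786), 0.6872268915176392) [0.07070134 0.07354486]
```

View pics/f_wrist.png

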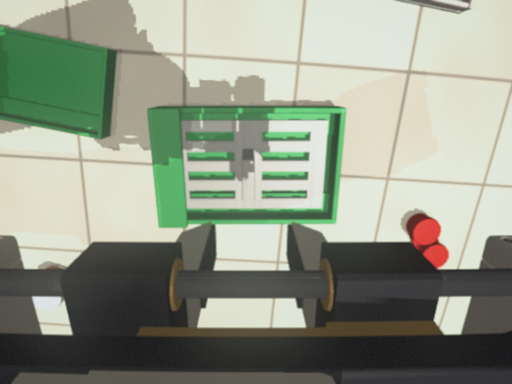

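The plate lies flat in the tray with one end under the lip (left, around (182,165)). The tab is centred within 1 mm, its top is at 72 mm so the origin is at 12 mm, and the slope is under 0.005 rad. The gripper is clear, so I'll hand in.

```bash
python3 -c "
from cell import arm
print(arm.sign_off())"
```

```text
the job is handed in; nothing more can be done
None
```

The longer plate is in the middle-sized green tray and the job is handed in; sign-off reported no verdict. I gripped the plate by its tab, tilted it about 15°, slid one end under the lip, lowered it flat onto the ledges, released it and backed off, in about 10 s of the 38 s allowed.

**Last checks:**
- **Position:** the wrist camera put the tab within 0.5 mm of the tray's centre and the side camera within about 1.5 mm. The tab top is at about 72 mm, so the plate's underside is at about 12 mm. Its length is in line with the tray's within about 1°.
- **Flatness:** the wrist camera gave a slope under 0.003 rad. The side camera gave 0.012 rad, from far fewer points. Both are well inside the 0.06 rad limit.
- **Forces:** the wrist readings I saw stayed at sensor-noise level, about 2 N or less, apart from the plate's own weight.
- **Shorter plate:** the arm crossed well above that side of the table and never went down to it. I did not measure its position again at the end.

The plate slipped about 3 mm down in the grip during the lift. I measured this and allowed for it.

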